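# Set the ratchet clamp to tighten and clamp the flat bar

## Task

The steel flat bar under the bench clamp is still loose. Flip the small pawl lever on the ratchet head over to its tightening side (clockwise seen from above), then work the handle to and fro until the clamp's foot holds the bar firmly; stop when the knob clearly pushes back harder than in free turning and do not crank it down hard. Leave the lever on the tightening side, the bar and the other tools where they lie, and let go.

Things in the scene. Friction and masses are not known exactly. Their poses are not given: they have to be found in the camera images.
- clamp: Grey bench clamp fixed to the table: base plate 140 x 270 x 12 mm, column on its +y side (inner face 105 mm from the spindle axis), arm top 120 mm above the table, two stop pins on it to 136 mm, ratchet head on the arm's end. Origin on the vertical spindle axis at table height, z up; its -x is where the handle points at mid-swing.
- axis_top (a point): Point on the spindle axis on the upper face of the ratchet head's cover (144 mm above the table; a 26 mm diameter cap rises 3 mm more). The cover is a 62 mm disc plus a 24 mm wide strip towards the handle. The wheel below has 16 teeth (0.393 rad each). Friction of the screw holds the clamping force after letting go.
- handle (a joint): Ratchet handle's angle about the spindle axis, rad: 0 along the clamp's -x, positive clockwise from above, stops at -0.6 and 0.6; stays where left. Steel bar 16 mm wide, top 138 mm above the table. With the pawl on its tightening side clockwise swings drive the screw (after up to one tooth, 0.393 rad, of lost motion) and the way back clicks freely over the teeth.
- knob (a point): Centre (161 mm up) of the upright black knob fixed on the handle, 160 mm from the axis: 22 mm diameter, 138 to 184 mm up. Push there: about 1.5 N swinging back, 5 to 6 N driving freely, 8 to 10 N when firm (70 to 130 N on the bar), over 13 N overtight (220 N). Holding still after a driving push, under 1 N is left if free, 2.5 to 4 N if firm. Clamping grows about 300 N per rad.
- pawl (a joint): Angle of the pawl and its thumb lever about their vertical pivot, rad, positive clockwise from above = tightening side. Rests near +0.4 or -0.4 (nearer 0.15 when lifted by a tooth); a spring snaps it away from 0 to either side; starts on the negative (loosening) side. The pivot is on the handle's centre line, 62 mm from the spindle axis.
- lever_tip (a point): Centre (158 mm up) of the upright tab, 10 x 8 mm, 147 to 168 mm up, at the free end of the pawl lever: a steel fin 6 mm thick from the pivot towards the spindle axis, 147 to 158 mm up; tab 32 mm from the pivot. About 3 N sideways past the handle's centre line flips it. Seen from the knob towards the spindle the tab is right of the centre line (12 mm) for tightening, left for loosening.
- foot: Round steel pressure foot of the clamp, 38 mm diameter; origin at the centre of its lower face. It comes down 5 mm per rad of clockwise screw turn; 3 to 11 mm of gap to the bar must be closed first. Then spring washers above it give way, about 60 N per mm.
- bar: Loose steel flat bar 220 x 50 x 10 mm, about 0.85 kg, with a hole near each end, lying on the clamp's anvil block under the foot, long side (its x) roughly along the clamp's x. Origin at the centre of its underside.
- hammer: Hammer lying beside the clamp, 260 mm long; not needed.
- tube: Offcut of square steel tube, 100 x 40 x 40 mm, lying beside the clamp; not needed.
Things that resemble listed ones, but are neither listed nor needed, are in the scene too. Of the things that look like the bar, the middle-sized one is meant.

How it is judged:
By the outcome, as a careful person would: the job done as asked, in the order asked, and still so for the second after the job is handed in, with the robot touching nothing.
It also fails if it takes over 67 s, if anything falls off the work surface, if the arm or the gripper's body presses on something with over 40 N, if the wrist force passes 120 N, or if a joint passes its speed limit or range.

## Robot

A 7-joint arm with a two-finger parallel gripper is mounted at the origin on the work surface. World frame = base frame: x ahead of the robot, y to its left, z up, the work surface at z = 0. Lengths are in m, angles in rad, forces in N, time in s.
With the tool pointing down it reaches from about 0.425 to 0.925 m from the base axis. Payload 6.8 kg.
Tool frame: the origin (TCP) lies on the centre line of the jaws, within the pads' length; the fingertips stand 19 mm ahead of it and the grasp point (between the pads) is the TCP (r.tip_extent is the y of the fingertips in the tool frame, in m); y points along the fingers, z is the direction in which the jaws open and shut, and the axes are right-handed (so a half turn about y gives the same grasp; the last joint's range is limited). The gripper opens to 85 mm and grips with 20 to 120 N. Pads are 22 mm wide; open, the fingers measure 114 mm over their backs; the gripper's body (76 mm by 85 mm) begins 54 mm behind the grasp point. The pads swing forward as they close: fully open they stand 13 mm farther back than shut.
Start: joints at [-1.31, 0.477, 0.022, 1.555, -0.011, 1.109, -0.083], TCP at [0.243, 0.63, 0.25] pointing down, gripper open.
Joint ranges: [-2.96, 2.96], [-0.34, 2.1], [-1.41, 1.46], [0.24, 2.44], [-1.37, 4.51], [0.17, 1.92], [-2.96, 2.96]. Speed limits (rad/s): [2.39, 2.39, 3.14, 3.14, 3.14, 3.14, 3.14].

## Interface

Orientations are given as a rotation vector (axis times angle).
In Python, from bench import r gives the robot as it stands. The module is installed in compiled form; this text tells all that it offers.
- The arm moves only by the tool jog_arm, never from a script. Its argument "motion" is a list of rows, each a list of 3 entries, a list of its own where there are three numbers: the opening, from 0 (shut) to 1 (fully open), then the shift along the tool's x, y, z in m, then the turn, a rotation vector about the tool's x, y, z in degrees. A call has 1 to 10 rows; each row shifts and turns the commanded pose from where the row before left it, along the tool's axes as they then stand; what a row does not reach is not made up. A row lasts 1/12 s, in which the tool goes at most 41.7 mm and 7.16 degrees, less where a joint would pass 70% of its speed; a pose out of reach is approached as far as the arm can. A call with a gripper value outside its range is refused whole. The fingers move at their own pace and stop on an object; "force" is the grip in N (left out, the last holds). Time passes only in rows, so rows that do not move let the fingers close. It gives the time, the measured TCP pose, the force and the opening at its end, in the units of the state.
- r.get_obs(): the state, without advancing time (a new reading comes with each control period).
- r.grab_frame(name): name is "side" or "top" or "wrist"; returns a dict with "image" (400x640x3 uint8, red, green, blue), "range_z" (400x640 float32, m along the optical axis (not along the pixel's ray), 0 where there is no reading), "fx", "fy", "cx", "cy" (pixels), "xyz" and "orientation" of the camera in the world. Camera axes: x right, y down, z forward; pixel columns grow to the right and rows downward; lengths in m; the calibration is good to about 2 mm. A picture is of the moment at which its call begins.
- r.hand_in(): hands the job in, once; it reports no verdict.
The state is a dict: "clock": time; "joints": joint angles; "qvel": joint speeds; "tau": joint torques, N m; "tcp_pos": TCP position; "orientation": TCP orientation; "contact_force": force on the tool from outside, world axes, zero at the start; "moment": the same for the moment, N m; "grip_width": finger opening in m.
Only numpy, scipy, OpenCV 4.12 (cv2) and the standard library are available. Lean on these libraries where they do the work, as an engineer would, in place of code of your own. Each camera call takes 0.05 s, during which the arm holds its last target.

## Working session

There is one attempt and no reset: what is moved stays moved. The work goes in short steps, Python scripts to look and compute and a tool call to move; the robot and the scene stay as the last step left them, time stands still between calls to the robot, and variables do not carry over. Pictures are saved under pics/ and viewed, and the job is handed in when it is done.

Besides the shell and the picture viewer there is one more tool, called after "Request:" as a command line: name --argument value ..., lists and objects as JSON in quotes. jog_arm: Moves the arm, as the interface text tells. Its arguments: {"type":"object","properties":{"motion":{"type":"array","items":{"type":"array"}},"force":{"type":"number"}},"required":["motion"]}

```bash
mkdir -p pics
python3 - <<'E'
from bench import r
import cv2,numpy as np,pickle
o=r.get_obs();print({k:np.round(v,3) for k,v in o.items()}, r.tip_extent)
for n in("side","top"):
    f=r.grab_frame(n);pickle.dump(f,open(f"pics/{n}0.pkl","wb"));cv2.imwrite(f"pics/{n}0.png",f["image"][:,:,::-1]);print(n,f["xyz"],f["orientation"],f["fx"],f["cx"],f["cy"])
E
```

```text
{'clock': np.float64(0.0), 'joints': array([-1.31 ,  0.478,  0.022,  1.556, -0.011,  1.109, -0.083]), 'qvel': array([-0.001,  0.   , -0.001, -0.002,  0.001,  0.   , -0.   ]), 'tau': array([-0.0000e+00, -5.9645e+01,  1.6080e+00, -2.8120e+01,  1.3000e-02,
        9.0000e-03,  0.0000e+00]), 'tcp_pos': array([0.243, 0.629, 0.249]), 'orientation': array([-1.553,  0.29 , -0.289]), 'contact_force': array([-0.003,  0.098,  0.579]), 'moment': array([ 0.024, -0.003,  0.032]), 'grip_width': np.float64(0.086)} 0.019
side [0.30317561 0.67257741 0.79107687] [-0.4910608   2.73452606 -1.13887554] 450.7071930551604 330.34080580846086 202.40252758749492
top [0.40528212 0.02623022 1.15660103] [-2.15435969  2.12717406 -0.10362081] 442.81604576630434 318.9003795953053 201.39656196116727
```

View pics/top0.png

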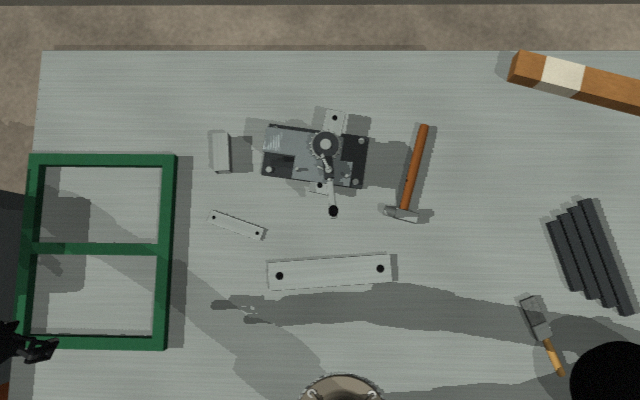

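View pics/side0.png

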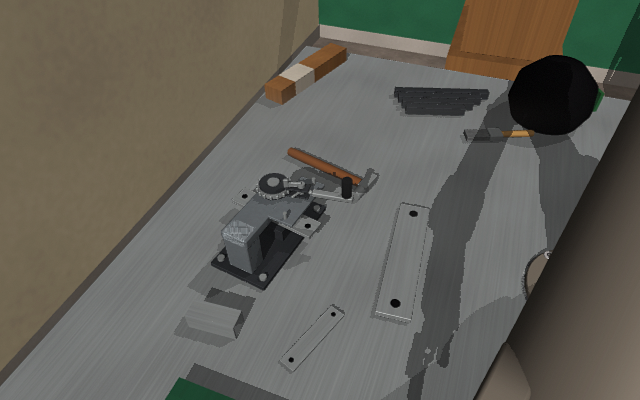

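```bash
cat > h.py <<'E'
import pickle,numpy as np,cv2
from scipy.spatial.transform import Rotation as R
def ray(f,u,v):
    d=np.array([(u-f["cx"])/f["fx"],(v-f["cy"])/f["fy"],1]);return R.from_rotvec(f["orientation"]).apply(d)
def px(f,u,v):  # from depth
    return np.array(f["xyz"])+ray(f,u,v)*f["range_z"][int(round(v)),int(round(u))]
def atz(f,u,v,z):
    d=ray(f,u,v);p=np.array(f["xyz"]);return p+d*(z-p[2])/d[2]
def proj(f,P):
    q=R.from_rotvec(f["orientation"]).inv().apply(np.array(P)-f["xyz"]);return f["cx"]+f["fx"]*q[0]/q[2],f["cy"]+f["fy"]*q[1]/q[2]
def crop(f,u0,v0,u1,v1,s,name):
    cv2.imwrite(name,cv2.resize(f["image"][v0:v1,u0:u1,::-1],None,fx=s,fy=s,interpolation=cv2.INTER_CUBIC))
E
python3 - <<'E'
from h import *
f=pickle.load(open("pics/top0.pkl","rb"));crop(f,250,95,380,225,6 if 0 else 4,"pics/topc.png")
cv2.imwrite("pics/topc.png",cv2.resize(f["image"][100:222,255:380,::-1],None,fx=4.8,fy=4.8,interpolation=cv2.INTER_CUBIC))
s=pickle.load(open("pics/side0.pkl","rb"));crop(s,210,150,370,290,4,"pics/sidec.png")
E
```

```text
(no output)
```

View pics/topc.png

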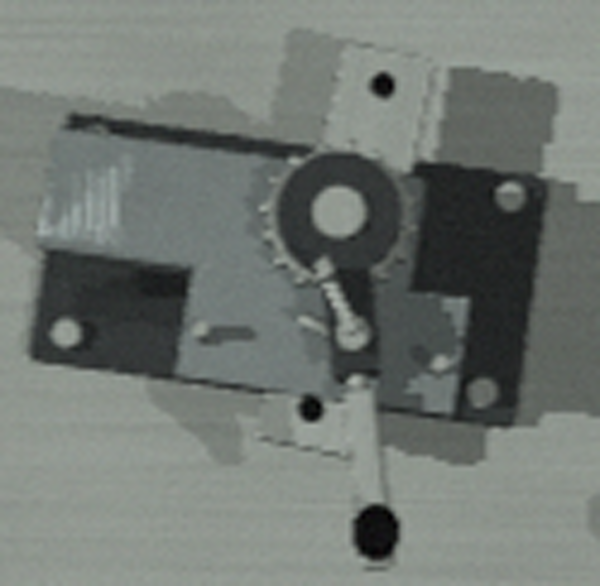

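View pics/sidec.png

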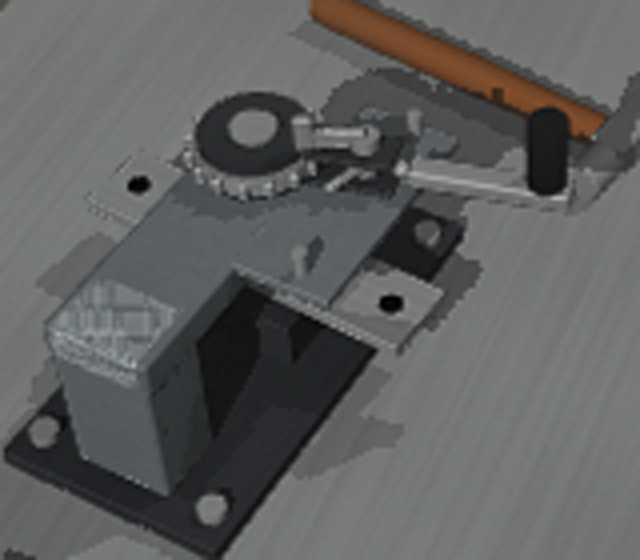

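Run:
```python
from h import *
f=pickle.load(open("pics/top0.pkl","rb"));s=pickle.load(open("pics/side0.pkl","rb"))
P={}
for n,c,z in [("axis",(339,211),.147),("knob",(376,530),.184),("tab",(322,265),.168),("piv",(352,335),.158),("colA",(68,118),.12),("base_corner_ur",(547,175),.012),("base_lr",(515,425),.012),("base_ll",(32,357),.012),("hole1",(383,85),None),("hole2",(311,408),None)]:
    u,v=255+c[0]/4.8-.4,100+c[1]/4.8-.4
    P[n]=atz(f,u,v,z) if z else px(f,u,v)
    print(n,np.round(P[n],4),"depth",np.round(px(f,u,v),4))
def sd(n,c,z):
    u,v=210+c[0]/4-.4,150+c[1]/4-.4; print("side",n,np.round(atz(s,u,v,z),4),np.round(px(s,u,v),4))
sd("axis",(253,127),.147);sd("knobtop",(549,116),.184);sd("tab",(302,122),.168)
d=P["knob"]-P["axis"];print(np.hypot(*d[:2]),np.degrees(np.arctan2(d[1],d[0])))
e=P["base_lr"]-P["base_ll"];print(np.hypot(*e[:2]),np.degrees(np.arctan2(e[1],e[0])));e=P["base_corner_ur"]-P["base_lr"];print(np.hypot(*e[:2]),np.degrees(np.arctan2(e[1],e[0])))
# cover detection
```

```text
axis [0.6713 0.0458 0.147 ] depth [0.6708 0.0458 0.1489]
knob [0.5112 0.0261 0.184 ] depth [0.5112 0.0261 0.1834]
tab [0.6394 0.0531 0.168 ] depth [0.6396 0.0532 0.1671]
piv [0.6076 0.0386 0.158 ] depth [0.6083 0.0386 0.1548]
colA [0.7256 0.1838 0.12  ] depth [0.7578 0.1996 0.0159]
base_corner_ur [ 0.728  -0.0661  0.012 ] depth [ 0.7309 -0.0669  0.0018]
base_lr [ 0.5882 -0.0488  0.012 ] depth [ 0.5907 -0.0498 -0.0037]
base_ll [0.6234 0.2161 0.012 ] depth [0.6242 0.2168 0.0077]
hole1 [0.7658 0.0249 0.0519] depth [0.7658 0.0249 0.0519]
hole2 [0.59   0.0611 0.051 ] depth [0.59   0.0611 0.051 ]
side axis [0.6687 0.047  0.147 ] [0.6692 0.0463 0.1462]
side knobtop [0.511  0.0237 0.184 ] [0.5113 0.0225 0.1829]
side tab [0.6347 0.0552 0.168 ] [0.6347 0.0553 0.1681]
0.1612915832107828 -172.99747638495322
0.26727253550900865 -97.57518580638765
0.14086159914126117 -7.052506702351532
```

```bash
cat >> h.py <<'E'
def tool(o): return R.from_rotvec(o["orientation"])
def goto(o,p,ang):
    """tool z-axis heading ang deg (world), fingers straight down; prints total tool-frame shift (current axes) and turn"""
    T=tool(o); z=np.array([np.cos(np.radians(ang)),np.sin(np.radians(ang)),0]);y=np.array([0,0,-1.]);x=np.cross(y,z)
    G=R.from_matrix(np.stack([x,y,z],1))
    print("shift mm",np.round(T.inv().apply(np.array(p)-o["tcp_pos"])*1e3,1),"turn deg",np.round(np.degrees((T.inv()*G).as_rotvec()),2))
E
python3 - <<'E'
from h import *
from bench import r
o=r.get_obs();M=tool(o).as_matrix();print(np.round(M,3));print(np.degrees(np.arctan2(M[1,2],M[0,2])))
goto(o,(.640,.095,.25),-83)
goto(o,(.640,.095,.25),97)
E
```

```text
[[ 0.933 -0.     0.36 ]
 [-0.36  -0.001  0.933]
 [ 0.    -1.    -0.002]]
68.87262597550058
shift mm [ 5.627e+02  1.000e-01 -3.552e+02] turn deg [2.0000e-02 1.5187e+02 1.2000e-01]
shift mm [ 5.627e+02  1.000e-01 -3.552e+02] turn deg [ 9.000e-02 -2.813e+01 -2.000e-02]
```

Request:
jog_arm --motion '[[0, [0.028, 0, -0.018], [0, 0, 0]], [0, [0.028, 0, -0.018], [0, 0, 0]], [0, [0.028, 0, -0.018], [0, 0, 0]], [0, [0.028, 0, -0.018], [0, 0, 0]], [0, [0.028, 0, -0.018], [0, 0, 0]], [0, [0.028, 0, -0.018], [0, 0, 0]], [0, [0.028, 0, -0.018], [0, 0, 0]], [0, [0.028, 0, -0.018], [0, 0, 0]], [0, [0.028, 0, -0.018], [0, 0, 0]], [0, [0.028, 0, -0.018], [0, 0, 0]]]' --force 20

```text
clock: 0.93
tcp_pos: [0.4401, 0.3591, 0.25]
orientation: [-1.552, 0.29, -0.289]
contact_force: [-0.0, 0.0, 0.6]
grip_width: 0.0002
```

Request:
jog_arm --motion '[[0, [0.028, 0, -0.018], [0, 0, 0]], [0, [0.028, 0, -0.018], [0, 0, 0]], [0, [0.028, 0, -0.018], [0, 0, 0]], [0, [0.028, 0, -0.018], [0, 0, 0]], [0, [0.028, 0, -0.018], [0, 0, 0]], [0, [0.028, 0, -0.018], [0, -5.6, 0]], [0, [0.028, 0, -0.018], [0, -5.6, 0]], [0, [0.028, 0, -0.018], [0, -5.6, 0]], [0, [0.028, 0, -0.018], [0, -5.6, 0]], [0, [0.028, 0, -0.018], [0, -5.6, 0]]]'

```text
clock: 1.77
tcp_pos: [0.6595, 0.1125, 0.25]
orientation: [-1.569, -0.096, 0.098]
contact_force: [0.9, 0.4, -0.0]
grip_width: 0.0001
```

Run:
```python
from h import *
from bench import r
o=r.get_obs();print(o["clock"],o["tcp_pos"],o["joints"],o["contact_force"],o["grip_width"])
goto(o,(.642,.095,.25),97)
goto(o,(.642,.095,.172),97)
for n in("top","wrist","side"):
    f=r.grab_frame(n);pickle.dump(f,open(f"pics/{n}1.pkl","wb"));cv2.imwrite(f"pics/{n}1.png",f["image"][:,:,::-1])
```

```text
1.7667 [0.659526   0.11253697 0.24995496] [-0.36624643  0.46963714  0.14694687  1.57742296 -0.07415019  1.10110288
  1.4931337 ] [ 0.89773186  0.37413007 -0.03874148] 0.00010137635636068151
shift mm [-19.6  -0.  -15.2] turn deg [ 0.02  0.09 -0.06]
shift mm [-19.5  78.  -15.2] turn deg [ 0.02  0.09 -0.06]
```

View pics/wrist1.png

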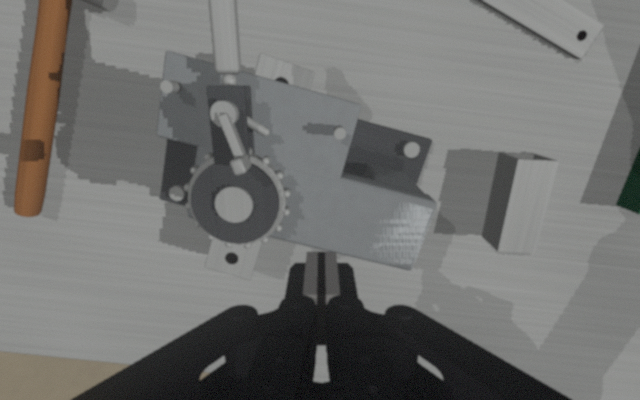

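View pics/side1.png

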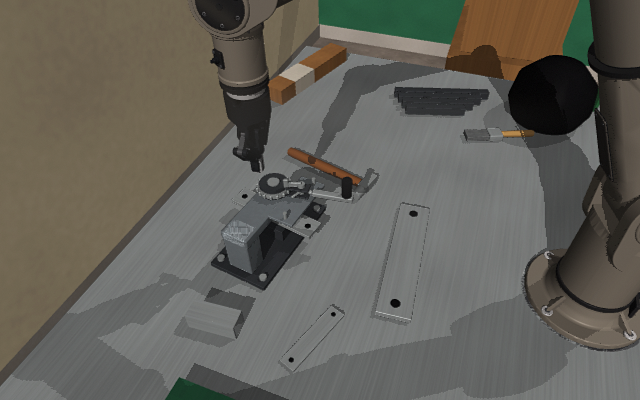

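The wrist view shows the lever tab at about (240,165), left (+y) of the handle line, so on the loosening side. The cap is at (234,203) and the pivot at (224,112). Bars: the big one lies free at top px (330,272), the small one at (237,225), and the middle-sized one is under the foot at (335,118). That last one is the bar meant.

Run:
```python
from h import *
f=pickle.load(open("pics/wrist1.pkl","rb"));crop(f,170,60,310,260,3,"pics/wc.png")
for n,u,v,z in(("axis",234,203,.147),("tab",240,166,.168),("piv",224,112,.158)): print(n,atz(f,u,v,z),px(f,u,v))
```

```text
axis [0.66782035 0.04685874 0.147     ] [0.66810497 0.04668378 0.14622917]
tab [0.63577502 0.05419445 0.168     ] [0.63566595 0.05428766 0.16843458]
piv [0.60598129 0.0407145  0.158     ] [0.60648395 0.03938591 0.15302563]
```

View pics/wc.png

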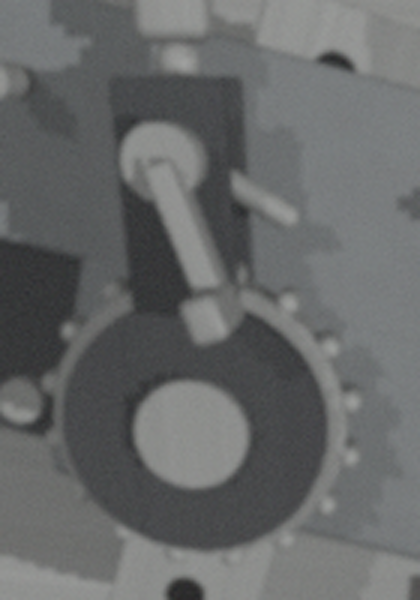

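Request:
jog_arm --motion '[[0, [-0.01, 0.008, -0.0075], [0, 0, 0]], [0, [-0.01, 0.01, -0.0075], [0, 0, 0]], [0, [0, 0.015, 0], [0, 0, 0]], [0, [0, 0.015, 0], [0, 0, 0]], [0, [0, 0.015, 0], [0, 0, 0]], [0, [0, 0.01, 0], [0, 0, 0]], [0, [0, 0.005, 0], [0, 0, 0]], [0, [0, 0, -0.005], [0, 0, 0]], [0, [0, 0, -0.005], [0, 0, 0]], [0, [0, 0, -0.005], [0, 0, 0]]]'

```text
clock: 2.75
tcp_pos: [0.6433, 0.0819, 0.1732]
orientation: [-1.569, -0.095, 0.093]
contact_force: [-0.8, 0.4, 0.7]
grip_width: 0.0001
```

Request:
jog_arm --motion '[[0, [0, 0, -0.003], [0, 0, 0]], [0, [0, 0, -0.003], [0, 0, 0]], [0, [0, 0, -0.003], [0, 0, 0]], [0, [0, 0, -0.002], [0, 0, 0]]]'

```text
clock: 3.08
tcp_pos: [0.6442, 0.071, 0.1726]
orientation: [-1.569, -0.094, 0.093]
contact_force: [0.9, 1.6, 0.6]
grip_width: -0.0001
```

Run:
```python
from h import *
from bench import r
f=r.grab_frame("wrist");crop(f,150,40,400,330,2,"pics/w2.png")
f=r.grab_frame("side");crop(f,200,130,380,250,4,"pics/s2.png")
```

```text
(no output)
```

View pics/w2.png

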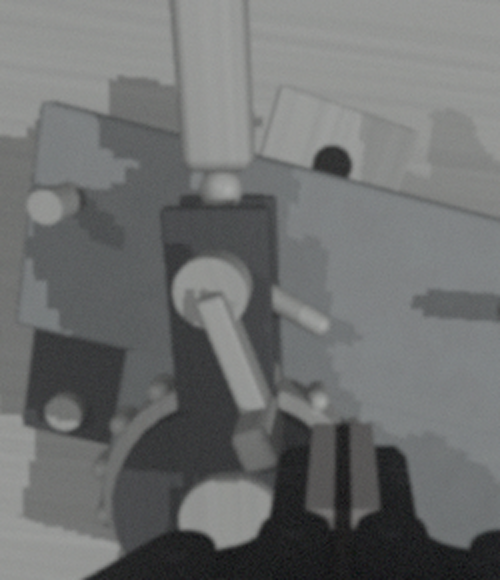

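View pics/s2.png

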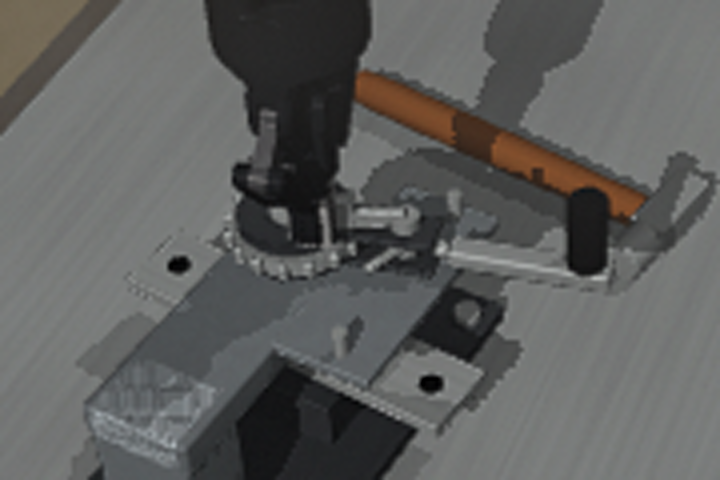

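Request:
jog_arm --motion '[[0, [-0.004, 0, 0], [0, 0, 0]], [0, [0, 0, -0.003], [0, 0, 0]], [0, [0, 0, -0.003], [0, 0, 0]], [0, [0, 0, -0.003], [0, 0, 0]]]'

```text
clock: 3.52
tcp_pos: [0.6413, 0.0626, 0.1725]
orientation: [-1.568, -0.095, 0.094]
contact_force: [0.7, 0.6, 0.1]
grip_width: -0.0005
```

Request:
jog_arm --motion '[[0, [0, 0, -0.002], [0, 0, 0]], [0, [0, 0, -0.002], [0, 0, 0]], [0, [0, 0, -0.002], [0, 0, 0]], [0, [0, 0, 0], [0, 0, 0]]]'

```text
clock: 3.85
tcp_pos: [0.6417, 0.055, 0.1721]
orientation: [-1.57, -0.093, 0.094]
contact_force: [0.2, -0.4, 0.4]
grip_width: 0.0
```

Run:
```python
from h import *
from bench import r
f=r.grab_frame("wrist");crop(f,150,40,400,330,2,"pics/w3.png")
```

```text
(no output)
```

View pics/w3.png

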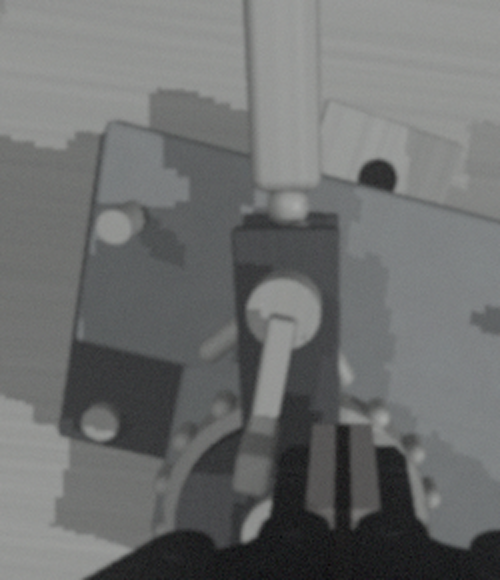

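The lever has flipped: in the wrist crop the tab is now at about (250,470), on the tightening side. Next I'll move above the knob.

Request:
jog_arm --motion '[[0, [0, -0.005, 0.005], [0, 0, 0]], [0, [0, -0.02, 0], [0, 0, 0]], [0.1, [0, -0.02, 0], [0, 0, 0]], [0.2, [-0.02, -0.01, -0.004], [0, 0, 0]], [0.4, [-0.03, 0, -0.005], [0, 0, 0]], [0.4, [-0.03, 0, -0.005], [0, 0, 0]], [0.4, [-0.03, 0, -0.005], [0, 0, 0]], [0.4, [-0.022, 0, 0], [0, 0, 0]], [0.4, [0, 0, 0], [0, 0, 0]]]'

```text
clock: 4.65
tcp_pos: [0.5082, 0.0257, 0.2274]
orientation: [-1.569, -0.091, 0.096]
contact_force: [-0.8, 0.2, -0.7]
grip_width: 0.0341
```

Run:
```python
from h import *
from bench import r
o=r.get_obs()
goto(o,(.511,.025,.17),97)
for n in("wrist","top","side"):
    f=r.grab_frame(n);pickle.dump(f,open(f"pics/{n}4.pkl","wb"))
    crop(f,*{"wrist":(200,100,450,400,2),"top":(270,110,370,230,5),"side":(200,130,380,250,4)}[n],f"pics/{n}4.png")
```

```text
shift mm [ 2.8 57.4 -1. ] turn deg [-0.02 -0.18 -0.17]
```

View pics/side4.png

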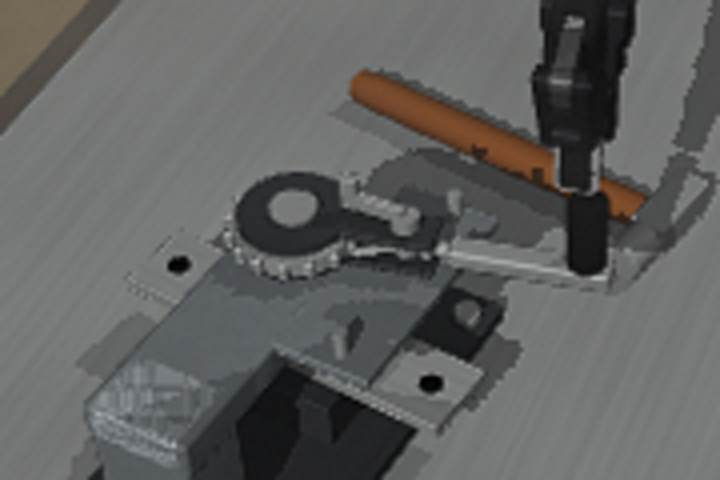

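View pics/wrist4.png

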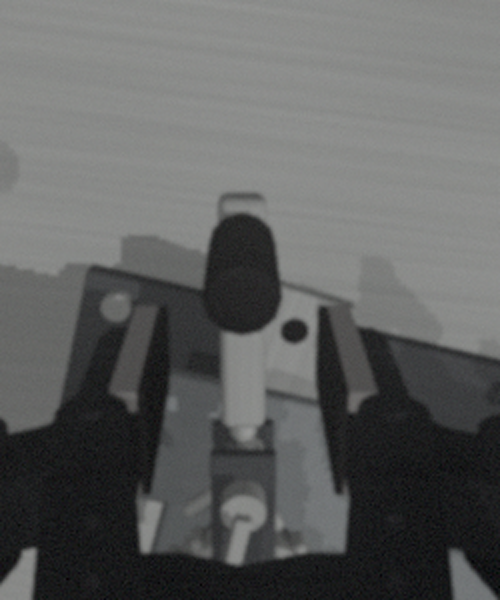

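View pics/top4.png

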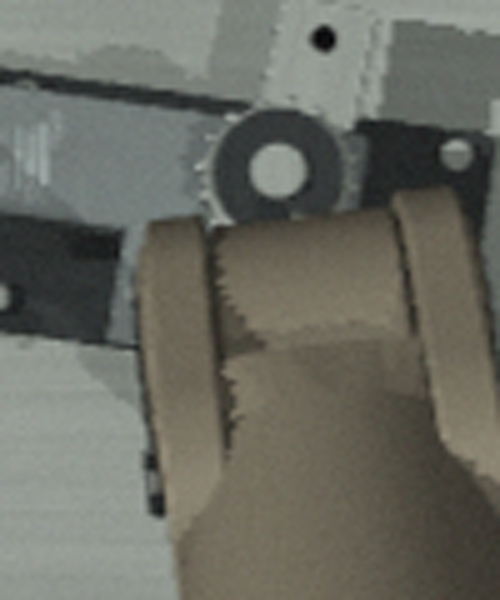

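The knob at wrist crop (242,280) is centred between the jaws, so I'll descend around it.

Request:
jog_arm --motion '[[0.4, [0.003, 0.007, -0.001], [0, 0, 0]], [0.4, [0, 0.01, 0], [0, 0, 0]], [0.4, [0, 0.01, 0], [0, 0, 0]], [0.4, [0, 0.01, 0], [0, 0, 0]], [0.4, [0, 0.01, 0], [0, 0, 0]], [0.4, [0, 0.01, 0], [0, 0, 0]], [0.34, [0, 0, 0], [0, 0, 0]]]'

```text
clock: 5.38
tcp_pos: [0.5141, 0.0257, 0.1677]
orientation: [-1.569, -0.091, 0.098]
contact_force: [-1.2, 0.6, -0.1]
grip_width: 0.0293
```

Run:
```python
from h import *
from bench import r
o=r.get_obs();print(o["tcp_pos"],o["contact_force"],o["grip_width"],o["joints"])
f=r.grab_frame("side");pickle.dump(f,open("pics/side5.pkl","wb"));crop(f,200,130,380,250,4,"pics/s5.png")
```

```text
[0.51406128 0.02570389 0.16765647] [-1.18094071  0.62860767 -0.05742146] 0.029339811968035815 [-0.29054307  0.31938319  0.14346132  2.02037067 -0.06177186  0.81018877
  1.57932907]
```

View pics/s5.png

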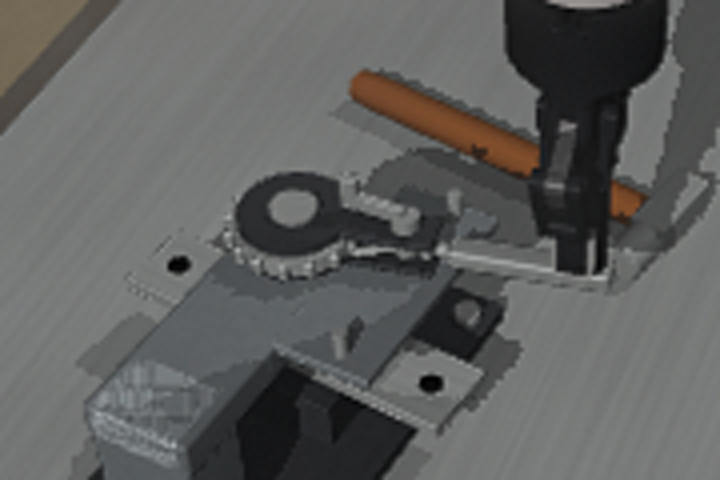

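Request:
jog_arm --motion '[[0.34, [0.0, 0, 0.004], [0, 0, 0]], [0.34, [0.0004, 0, 0.011], [0, 4, 0]], [0.34, [0.0004, 0, 0.011], [0, 4, 0]], [0.34, [0.0004, 0, 0.011], [0, 4, 0]], [0.34, [0.0004, 0, 0.011], [0, 4, 0]]]'

```text
clock: 5.85
tcp_pos: [0.5164, 0.074, 0.171]
orientation: [-1.567, 0.127, -0.129]
contact_force: [0.4, -2.6, -0.5]
grip_width: 0.0291
```

```bash
cat >> h.py <<'E'
C=np.array([.6695,.0465])
def st(r):
    o=r.get_obs();d=o["tcp_pos"][:2]-C;phi=np.degrees(np.arctan2(d[1],d[0]))%360
    M=tool(o).as_matrix();h=np.degrees(np.arctan2(M[1,2],M[0,2]))
    F=o["contact_force"];t=np.array([np.cos(np.radians(phi-90)),np.sin(np.radians(phi-90))]);rd=d/np.hypot(*d)
    print(f"t={o['clock']:.2f} theta_tcp={np.radians(172.6-phi):.3f} R={np.hypot(*d):.4f} headerr={h-(phi-90):.1f} z={o['tcp_pos'][2]:.4f} Ft={F[:2]@t:.2f} Fr={F[:2]@rd:.2f} Fz={F[2]:.2f} w={o['grip_width']:.4f} tilt={np.degrees(np.arccos(-M[2,1])):.1f}")
E
python3 -c "
from h import *
from bench import r
st(r)"
```

```text
t=5.85 theta_tcp=0.049 R=0.1555 headerr=0.8 z=0.1710 Ft=-2.45 Fr=-0.81 Fz=-0.52 w=0.0291 tilt=0.1
```

Request:
jog_arm --motion '[[0.34, [0.0003, 0, 0.011], [0, 4, 0]], [0.34, [0.0003, 0, 0.011], [0, 4, 0]], [0.34, [0.0003, 0, 0.011], [0, 4, 0]], [0.34, [0.0003, 0, 0.011], [0, 4, 0]], [0.34, [0.0003, 0, 0.011], [0, 4, 0]]]'

```text
clock: 6.27
tcp_pos: [0.5344, 0.1245, 0.1711]
orientation: [-1.534, 0.401, -0.404]
contact_force: [0.2, -5.8, -0.4]
grip_width: 0.029
```

Run:
```python
from h import *
from bench import r
st(r)
f=r.grab_frame("side");crop(f,200,130,380,250,4,"pics/s6.png")
st(r)
```

```text
t=6.27 theta_tcp=0.394 R=0.1560 headerr=0.6 z=0.1711 Ft=-4.86 Fr=-3.08 Fz=-0.41 w=0.0290 tilt=0.1
t=6.32 theta_tcp=0.414 R=0.1568 headerr=1.6 z=0.1712 Ft=1.27 Fr=-1.48 Fz=0.68 w=0.0289 tilt=0.2
```

View pics/s6.png

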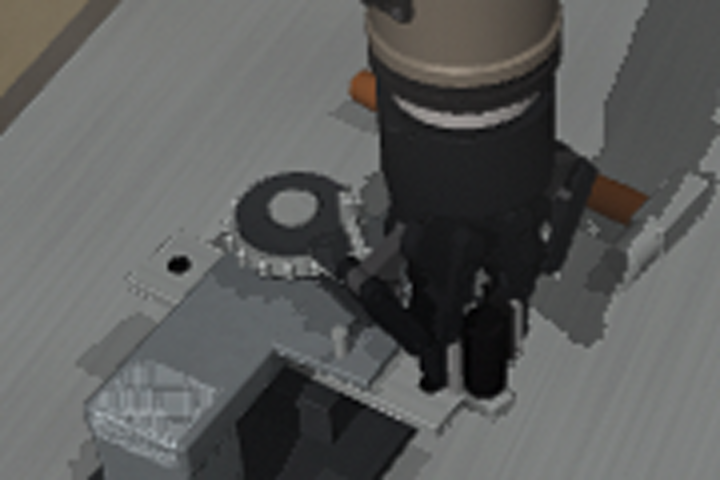

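Request:
jog_arm --motion '[[0.34, [0.0003, 0, 0.011], [0, 4, 0]], [0.34, [0, 0, 0], [0, 0, 0]], [0.34, [0.0, 0, -0.0072], [0, 0, 0]], [0.34, [0.0008, 0, -0.0162], [0, -6, 0]], [0.34, [0.0008, 0, -0.0162], [0, -6, 0]], [0.34, [0.0008, 0, -0.0162], [0, -6, 0]], [0.34, [0.0008, 0, -0.0162], [0, -6, 0]], [0.34, [0.0008, 0, -0.0162], [0, -6, 0]], [0.34, [0.0008, 0, -0.0162], [0, -6, 0]]]'

```text
clock: 7.07
tcp_pos: [0.5094, 0.0361, 0.1709]
orientation: [-1.569, -0.047, 0.044]
contact_force: [1.6, 2.4, -1.4]
grip_width: 0.0289
```

```bash
python3 -c "
from h import *
from bench import r
st(r)"
```

```text
t=7.07 theta_tcp=-0.194 R=0.1604 headerr=-0.4 z=0.1709 Ft=2.28 Fr=-1.70 Fz=-1.43 w=0.0289 tilt=0.1
```

Request:
jog_arm --motion '[[0.34, [0.0008, 0, -0.0162], [0, -6, 0]], [0.34, [0.0008, 0, -0.0162], [0, -6, 0]], [0.34, [0.0003, 0, -0.0085], [0, -3, 0]], [0.34, [0, 0, 0], [0, 0, 0]]]'

```text
clock: 7.4
tcp_pos: [0.517, -0.0063, 0.1708]
orientation: [-1.557, -0.245, 0.244]
contact_force: [1.0, -0.1, 0.0]
grip_width: 0.0294
```

```bash
python3 -c "
from h import *
from bench import r
st(r)
f=r.grab_frame('wrist');crop(f,150,40,450,340,2,'pics/w7.png')
f=r.grab_frame('side');crop(f,200,130,380,250,4,'pics/s7.png')
"
```

```text
t=7.40 theta_tcp=-0.463 R=0.1614 headerr=-1.2 z=0.1708 Ft=-0.38 Fr=-0.88 Fz=0.04 w=0.0294 tilt=0.1
```

View pics/s7.png

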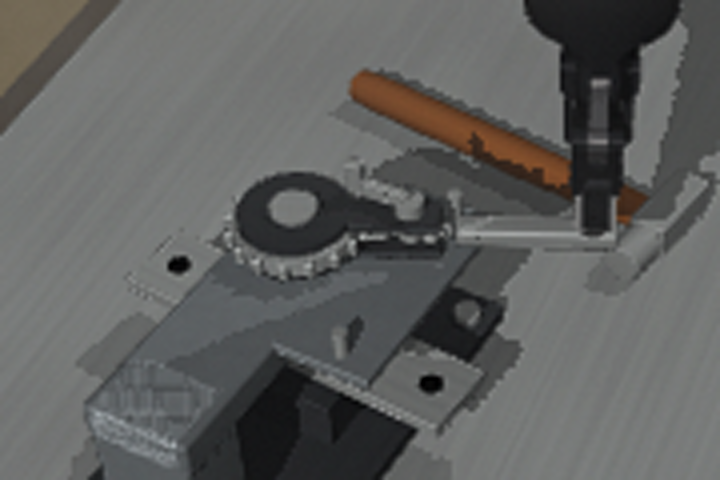

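View pics/w7.png

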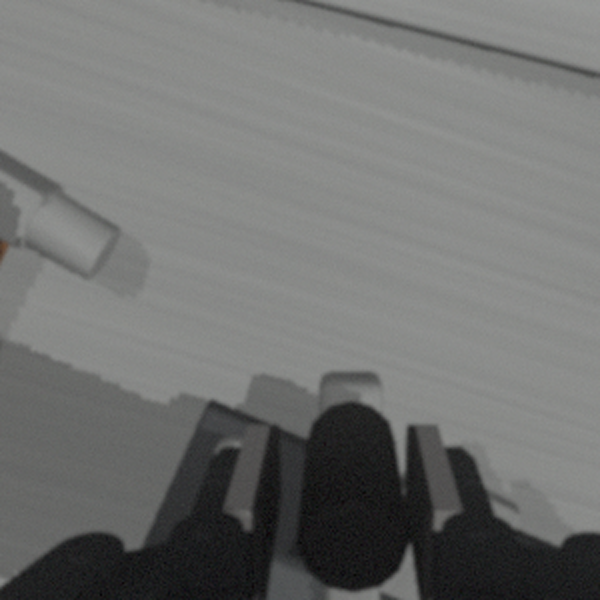

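Request:
jog_arm --motion '[[0.34, [0.002, 0, 0.007], [0, 0, 0]], [0.34, [0.0004, 0, 0.011], [0, 4, 0]], [0.34, [0.0004, 0, 0.011], [0, 4, 0]], [0.34, [0.0004, 0, 0.011], [0, 4, 0]], [0.34, [0.0004, 0, 0.011], [0, 4, 0]], [0.34, [0.0004, 0, 0.011], [0, 4, 0]], [0.34, [0.0004, 0, 0.011], [0, 4, 0]], [0.34, [0.0004, 0, 0.011], [0, 4, 0]]]'

```text
clock: 8.17
tcp_pos: [0.5125, 0.0805, 0.1706]
orientation: [-1.567, 0.14, -0.143]
contact_force: [2.3, -4.6, 0.5]
grip_width: 0.0291
```

```bash
python3 -c "
from h import *
from bench import r
st(r)"
```

```text
t=8.17 theta_tcp=0.084 R=0.1606 headerr=1.9 z=0.1706 Ft=-4.06 Fr=-3.24 Fz=0.53 w=0.0291 tilt=0.1
```

Request:
jog_arm --motion '[[0.34, [0.0004, 0, 0.011], [0, 4, 0]], [0.34, [0.0004, 0, 0.011], [0, 4, 0]], [0.34, [0.0004, 0, 0.011], [0, 4, 0]]]'

```text
clock: 8.42
tcp_pos: [0.5213, 0.1119, 0.1704]
orientation: [-1.55, 0.305, -0.307]
contact_force: [1.3, -5.3, 0.3]
grip_width: 0.029
```

```bash
python3 -c "
from h import *
from bench import r
st(r)"
```

```text
t=8.42 theta_tcp=0.286 R=0.1620 headerr=1.5 z=0.1704 Ft=-4.30 Fr=-3.32 Fz=0.34 w=0.0290 tilt=0.1
```

Request:
jog_arm --motion '[[0.34, [0.001, 0, 0.011], [0, 4, 0]], [0.34, [0.001, 0, 0.011], [0, 4, 0]], [0.34, [0.0004, 0, 0.006], [0, 2.5, 0]]]'

```text
clock: 8.67
tcp_pos: [0.5352, 0.1373, 0.1703]
orientation: [-1.525, 0.448, -0.448]
contact_force: [-0.4, -4.5, 3.4]
grip_width: 0.0292
```

```bash
python3 -c "
from h import *
from bench import r
st(r)"
```

```text
t=8.67 theta_tcp=0.466 R=0.1621 headerr=1.3 z=0.1703 Ft=-4.00 Fr=-2.18 Fz=3.41 w=0.0292 tilt=0.0
```

Request:
jog_arm --motion '[[0.34, [0, 0, 0], [0, 0, 0]], [0.34, [0, 0, 0], [0, 0, 0]]]'

```text
clock: 8.83
tcp_pos: [0.5347, 0.1372, 0.1701]
orientation: [-1.525, 0.444, -0.443]
contact_force: [-0.1, -0.8, -0.8]
grip_width: 0.029
```

```bash
python3 -c "
from h import *
from bench import r
st(r)"
```

```text
t=8.83 theta_tcp=0.463 R=0.1624 headerr=1.5 z=0.1701 Ft=-0.72 Fr=-0.31 Fz=-0.82 w=0.0290 tilt=0.0
```

Request:
jog_arm --motion '[[0.34, [0.002, 0, -0.0072], [0, 0, 0]], [0.34, [0.0009, 0, -0.0165], [0, -6, 0]], [0.34, [0.0009, 0, -0.0165], [0, -6, 0]], [0.34, [0.0009, 0, -0.0165], [0, -6, 0]], [0.34, [0.0009, 0, -0.0165], [0, -6, 0]], [0.34, [0.0009, 0, -0.0165], [0, -6, 0]], [0.34, [0.0009, 0, -0.0165], [0, -6, 0]], [0.34, [0.0009, 0, -0.0165], [0, -6, 0]], [0.34, [0.0009, 0, -0.0165], [0, -6, 0]], [0.34, [0, 0, 0], [0, 0, 0]]]'

```text
clock: 9.67
tcp_pos: [0.514, -0.0021, 0.1706]
orientation: [-1.562, -0.211, 0.21]
contact_force: [-0.2, -0.6, 0.3]
grip_width: 0.0291
```

```bash
python3 -c "
from h import *
from bench import r
st(r)"
```

```text
t=9.67 theta_tcp=-0.432 R=0.1629 headerr=-2.0 z=0.1706 Ft=-0.55 Fr=0.35 Fz=0.26 w=0.0291 tilt=0.1
```

Request:
jog_arm --motion '[[0.34, [0.002, 0, 0.007], [0, 0, 0]], [0.34, [0.0006, 0, 0.011], [0, 4, 0]], [0.34, [0.0006, 0, 0.011], [0, 4, 0]], [0.34, [0.0006, 0, 0.011], [0, 4, 0]], [0.34, [0.0006, 0, 0.011], [0, 4, 0]], [0.34, [0.0006, 0, 0.011], [0, 4, 0]]]'

```text
clock: 10.17
tcp_pos: [0.51, 0.0644, 0.1703]
orientation: [-1.571, 0.068, -0.069]
contact_force: [3.6, -4.7, -1.4]
grip_width: 0.029
```

```bash
python3 -c "
from h import *
from bench import r
st(r)"
```

```text
t=10.17 theta_tcp=-0.017 R=0.1605 headerr=1.4 z=0.1703 Ft=-4.26 Fr=-4.15 Fz=-1.41 w=0.0290 tilt=0.1
```

Request:
jog_arm --motion '[[0.34, [0.0004, 0, 0.008], [0, 3, 0]], [0.34, [0.0004, 0, 0.008], [0, 3, 0]], [0.34, [0.0004, 0, 0.008], [0, 3, 0]]]'

```text
clock: 10.42
tcp_pos: [0.5145, 0.0877, 0.1703]
orientation: [-1.564, 0.19, -0.191]
contact_force: [2.4, -5.6, -0.4]
grip_width: 0.0292
```

```bash
python3 -c "
from h import *
from bench import r
st(r)"
```

```text
t=10.42 theta_tcp=0.131 R=0.1604 headerr=1.0 z=0.1703 Ft=-4.74 Fr=-3.77 Fz=-0.36 w=0.0292 tilt=0.1
```

Request:
jog_arm --motion '[[0.34, [0.0004, 0, 0.008], [0, 3, 0]], [0.34, [0.0004, 0, 0.008], [0, 3, 0]], [0.34, [0.0004, 0, 0.008], [0, 3, 0]]]'

```text
clock: 10.67
tcp_pos: [0.5223, 0.1096, 0.1703]
orientation: [-1.55, 0.314, -0.315]
contact_force: [1.3, -8.3, 1.0]
grip_width: 0.0291
```

```bash
python3 -c "
from h import *
from bench import r
st(r)"
```

```text
t=10.67 theta_tcp=0.276 R=0.1601 headerr=0.2 z=0.1703 Ft=-7.14 Fr=-4.51 Fz=1.04 w=0.0291 tilt=0.1
```

Request:
jog_arm --motion '[[0.34, [0.0004, 0, 0.008], [0, 3, 0]], [0.34, [0.0004, 0, 0.008], [0, 3, 0]]]'

```text
clock: 10.83
tcp_pos: [0.5293, 0.1234, 0.1702]
orientation: [-1.537, 0.397, -0.396]
contact_force: [-0.6, -7.7, 2.3]
grip_width: 0.0292
```

```bash
python3 -c "
from h import *
from bench import r
st(r)"
```

```text
t=10.83 theta_tcp=0.372 R=0.1599 headerr=-0.2 z=0.1702 Ft=-7.08 Fr=-3.18 Fz=2.34 w=0.0292 tilt=0.2
```

Request:
jog_arm --motion '[[0.34, [0, 0, 0], [0, 0, 0]], [0.34, [0, 0, 0], [0, 0, 0]], [0.34, [0, 0, 0], [0, 0, 0]]]'

```text
clock: 11.08
tcp_pos: [0.5291, 0.1245, 0.1701]
orientation: [-1.536, 0.393, -0.392]
contact_force: [-0.2, -3.9, 0.9]
grip_width: 0.0291
```

```bash
python3 -c "
from h import *
from bench import r
st(r)
f=r.grab_frame('side');pickle.dump(f,open('pics/side8.pkl','wb'));st(r)"
```

```text
t=11.08 theta_tcp=0.378 R=0.1606 headerr=0.4 z=0.1701 Ft=-3.49 Fr=-1.72 Fz=0.94 w=0.0291 tilt=0.1
t=11.13 theta_tcp=0.378 R=0.1606 headerr=0.4 z=0.1701 Ft=-3.18 Fr=-1.44 Fz=0.48 w=0.0288 tilt=0.1
```

Request:
jog_arm --motion '[[0.34, [0.0002, 0, 0.0055], [0, 2, 0]], [0.34, [0.0002, 0, 0.0055], [0, 2, 0]]]'

```text
clock: 11.3
tcp_pos: [0.5339, 0.132, 0.17]
orientation: [-1.527, 0.452, -0.447]
contact_force: [-3.4, -6.6, 5.4]
grip_width: 0.0291
```

```bash
python3 -c "
from h import *
from bench import r
st(r)"
```

```text
t=11.30 theta_tcp=0.433 R=0.1603 headerr=-0.6 z=0.1700 Ft=-7.41 Fr=-0.62 Fz=5.43 w=0.0291 tilt=0.2
```

Request:
jog_arm --motion '[[0.34, [0, 0, 0], [0, 0, 0]], [0.34, [0, 0, 0], [0, 0, 0]], [0.34, [0, 0, 0], [0, 0, 0]], [0.34, [0, 0, 0], [0, 0, 0]]]'

```text
clock: 11.63
tcp_pos: [0.5346, 0.1332, 0.17]
orientation: [-1.525, 0.448, -0.445]
contact_force: [-3.4, -4.2, 2.4]
grip_width: 0.0288
```

```bash
python3 -c "
from h import *
from bench import r
st(r)"
```

```text
t=11.63 theta_tcp=0.442 R=0.1604 headerr=0.1 z=0.1700 Ft=-5.37 Fr=0.57 Fz=2.39 w=0.0288 tilt=0.1
```

```bash
python3 -c "
from h import *
from bench import r
for n in ('side','wrist','top'):
    f=r.grab_frame(n);crop(f,*{'wrist':(150,40,450,340,2),'top':(270,90,390,210,5),'side':(200,130,380,250,4)}[n],f'pics/{n}9.png');st(r);print(r.get_obs()['contact_force'],r.get_obs()['moment'])
"
```

```text
t=11.68 theta_tcp=0.442 R=0.1604 headerr=0.1 z=0.1701 Ft=-5.03 Fr=-0.58 Fz=3.34 w=0.0289 tilt=0.1
[-2.23465267 -4.54193483  3.33745379] [-0.86489346  0.67811557 -0.0066137 ]
t=11.73 theta_tcp=0.442 R=0.1604 headerr=0.1 z=0.1701 Ft=-4.50 Fr=1.59 Fz=3.33 w=0.0291 tilt=0.1
[-3.76958554 -2.93118869  3.32624434] [-0.86920064  0.67928248 -0.02382117]
t=11.78 theta_tcp=0.442 R=0.1604 headerr=0.1 z=0.1701 Ft=-4.98 Fr=1.15 Fz=3.18 w=0.0291 tilt=0.1
[-3.66343043 -3.5675934   3.18363242] [-0.84344636  0.6725902   0.01575385]
```

View pics/side9.png

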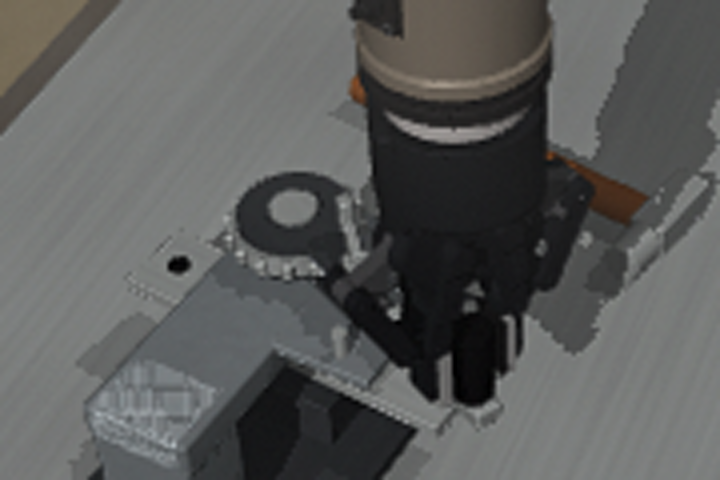

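View pics/wrist9.png

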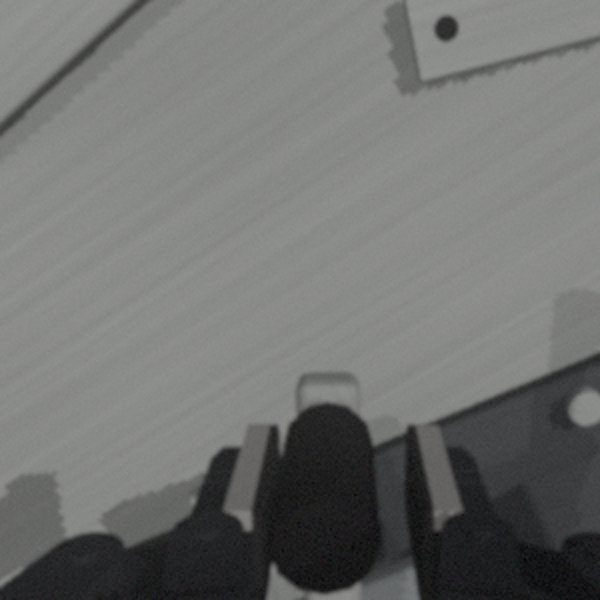

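Driving force rose from about 4.5 N in free turning to 7.4 N. The residual while holding is 3.3 to 5 N. From the contact angle (about 0.15 rad) the load comes to roughly 85–100 N. That is firm, so I'll stop and let go.

Request:
jog_arm --motion '[[0.34, [0, 0, -0.003], [0, 0, 0]], [0.4, [0, 0, -0.002], [0, 0, 0]], [0.5, [0, 0, 0], [0, 0, 0]], [0.5, [0, 0, 0], [0, 0, 0]]]'

```text
clock: 12.12
tcp_pos: [0.5331, 0.13, 0.1705]
orientation: [-1.523, 0.445, -0.446]
contact_force: [0.6, 0.8, -0.6]
grip_width: 0.0427
```

```bash
python3 -c "
from h import *
from bench import r
st(r)
f=r.grab_frame('wrist');crop(f,150,40,450,340,2,'pics/w10.png')"
```

```text
t=12.12 theta_tcp=0.420 R=0.1599 headerr=-1.1 z=0.1705 Ft=0.95 Fr=-0.11 Fz=-0.62 w=0.0427 tilt=0.1
```

View pics/w10.png

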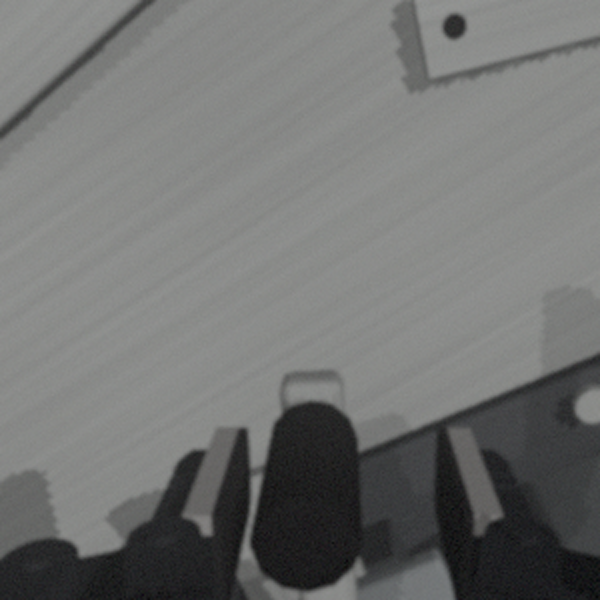

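I'll do one slow re-push to check the load, since there's plenty of time and it adds very little.

Request:
jog_arm --motion '[[0.5, [0, 0, 0], [0, 0, 0]], [0.34, [0, 0, 0], [0, 0, 0]], [0.34, [0, 0, 0.002], [0, 0, 0]], [0.34, [0, 0, 0.002], [0, 0, 0]], [0.34, [0, 0, 0.001], [0, 0, 0]], [0.34, [0, 0, 0], [0, 0, 0]]]'

```text
clock: 12.67
tcp_pos: [0.5344, 0.1321, 0.17]
orientation: [-1.527, 0.449, -0.445]
contact_force: [-4.4, -3.7, 4.2]
grip_width: 0.0291
```

```bash
python3 -c "
from h import *
from bench import r
st(r)"
```

```text
t=12.67 theta_tcp=0.436 R=0.1600 headerr=-0.3 z=0.1700 Ft=-5.46 Fr=1.70 Fz=4.18 w=0.0291 tilt=0.2
```

Request:
jog_arm --motion '[[0.34, [0, 0, 0.001], [0, 0, 0]], [0.34, [0, 0, 0.001], [0, 0, 0]]]'

```text
clock: 12.83
tcp_pos: [0.535, 0.1332, 0.1699]
orientation: [-1.528, 0.45, -0.445]
contact_force: [-6.5, -5.2, 6.9]
grip_width: 0.0293
```

```bash
python3 -c "
from h import *
from bench import r
st(r)"
```

```text
t=12.83 theta_tcp=0.444 R=0.1600 headerr=0.1 z=0.1699 Ft=-7.88 Fr=2.67 Fz=6.87 w=0.0293 tilt=0.3
```

Request:
jog_arm --motion '[[0.34, [0, 0, 0.0015], [0, 0, 0]], [0.34, [0, 0, 0.0015], [0, 0, 0]]]'

```text
clock: 13.0
tcp_pos: [0.5364, 0.1356, 0.1699]
orientation: [-1.528, 0.451, -0.444]
contact_force: [-7.4, -5.6, 6.7]
grip_width: 0.0289
```

```bash
python3 -c "
from h import *
from bench import r
st(r)"
```

```text
t=13.00 theta_tcp=0.461 R=0.1602 headerr=1.1 z=0.1699 Ft=-8.73 Fr=3.01 Fz=6.68 w=0.0289 tilt=0.3
```

The drive push is now 8.7 N, within the firm range of 8–10 N. Releasing.

Request:
jog_arm --motion '[[0.34, [0, 0, -0.004], [0, 0, 0]], [0.4, [0, 0, -0.004], [0, 0, 0]], [0.5, [0, 0, -0.002], [0, 0, 0]], [0.5, [0, 0, 0], [0, 0, 0]]]'

```text
clock: 13.33
tcp_pos: [0.5331, 0.129, 0.1704]
orientation: [-1.524, 0.446, -0.447]
contact_force: [0.3, 0.3, -0.6]
grip_width: 0.0424
```

```bash
python3 -c "
from h import *
from bench import r
st(r)
f=r.grab_frame('wrist');crop(f,150,40,450,340,2,'pics/w11.png')"
```

```text
t=13.33 theta_tcp=0.415 R=0.1594 headerr=-1.5 z=0.1704 Ft=0.43 Fr=-0.11 Fz=-0.59 w=0.0424 tilt=0.0
```

View pics/w11.png

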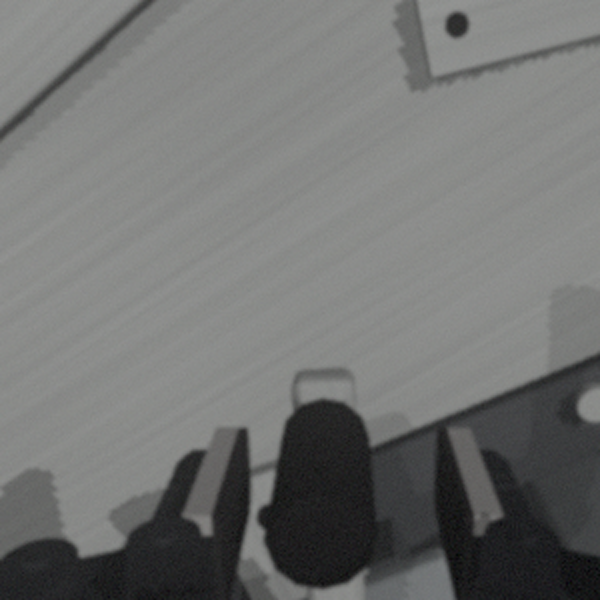

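The knob is clear of both jaws, so I'll lift straight up and move back.

Request:
jog_arm --motion '[[0.5, [0, -0.01, 0], [0, 0, 0]], [0.5, [0, -0.015, 0], [0, 0, 0]], [0.5, [0, -0.02, 0], [0, 0, 0]], [0.5, [0, -0.025, 0], [0, 0, 0]], [0.5, [0, -0.03, 0], [0, 0, 0]], [0.5, [0, -0.02, 0.02], [0, 0, 0]], [0.5, [0, 0, 0.035], [0, 0, 0]], [0.5, [0, 0, 0.035], [0, 0, 0]], [0.5, [0, 0, 0.035], [0, 0, 0]], [0.5, [0, 0, 0.035], [0, 0, 0]]]'

```text
clock: 14.22
tcp_pos: [0.6201, 0.2659, 0.2916]
orientation: [-1.523, 0.445, -0.447]
contact_force: [0.3, -0.1, 0.2]
grip_width: 0.0425
```

Request:
jog_arm --motion '[[0.5, [-0.01, 0, 0.035], [0, 0, 0]], [0.5, [-0.01, 0, 0.035], [0, 0, 0]], [0.5, [-0.01, 0, 0.03], [0, 0, 0]], [0.5, [0, 0, 0], [0, 0, 0]], [0.5, [0, 0, 0], [0, 0, 0]]]'

```text
clock: 14.63
tcp_pos: [0.6471, 0.3675, 0.2899]
orientation: [-1.525, 0.443, -0.442]
contact_force: [-0.2, -1.1, -1.2]
grip_width: 0.0429
```

```bash
python3 -c "
from h import *
from bench import r
st(r)
for n in ('side','top'):
    f=r.grab_frame(n);pickle.dump(f,open(f'pics/{n}12.pkl','wb'));crop(f,*{'top':(255,90,380,215,4.8),'side':(200,130,380,280,4)}[n],f'pics/{n}12.png')
for u,v in ():pass
"
```

```text
t=14.63 theta_tcp=1.372 R=0.3218 headerr=53.6 z=0.2899 Ft=-0.28 Fr=-1.05 Fz=-1.21 w=0.0429 tilt=0.0
```

View pics/top12.png

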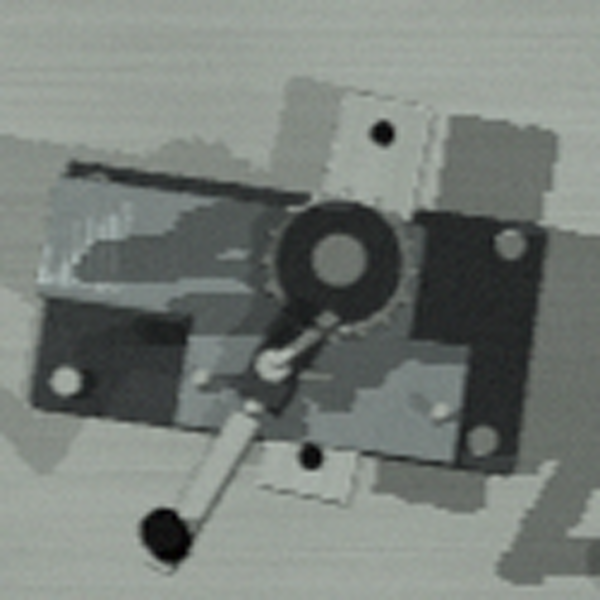

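View pics/side12.png

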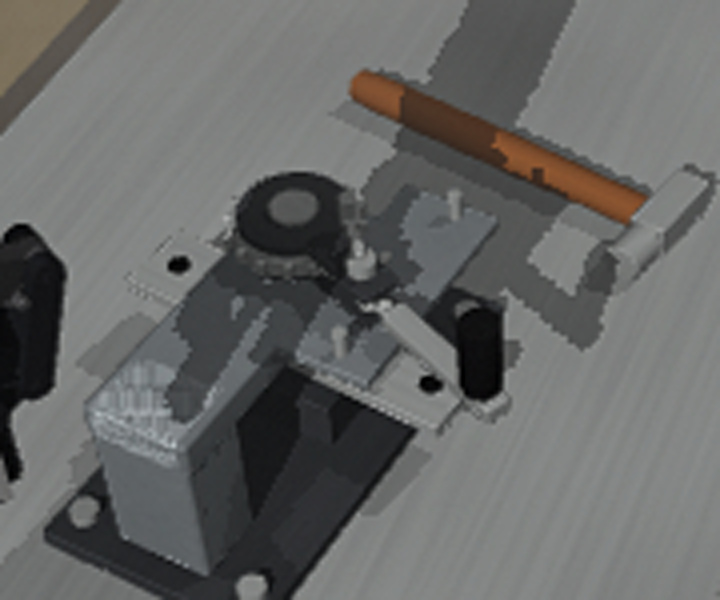

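The top view shows the tab at (328,320), right of the line from knob to axis, so on the tightening side. The bar's holes sit at the same pixels as at the start. The arm is clear of everything.

```bash
python3 -c "
from bench import r
print(max(abs(r.get_obs()['qvel'])));print(r.hand_in())"
```

```text
0.016037759015476914
the job is handed in; nothing more can be done
None
```

I flipped the pawl lever to its tightening side and tightened the clamp until the foot held the bar firmly. It took three driving strokes with two free return swings. Then I let go, lifted clear and handed the job in at about 14.7 s.

- **Clamp force:** the knob took about 4–5 N in free turning. It took 7.4 N at the end of the last stroke. A short, slow check push reached 8.7 N, inside the firm range of 8–10 N. From the angle at which resistance began, I estimate about 90–100 N on the bar.
- **Readings that disagreed:** the force left while holding was 3.3 N just before the end of the last stroke. After the last small push it was about 5 N, slightly above the 2.5–4 N stated for firm. My free-turning readings were a little below the stated 5–6 N. During the last pushes the sensor also showed up to 7 N vertically, which I put down to the finger rubbing on the knob. I stayed well below the 13 N overtight limit.
- **Final pictures:** the lever tab is on the tightening side, the bar's holes are at the same pixels as before, and the gripper touches nothing. The hammer looks unmoved. I did not check the tube in the final crops, but the arm did not come near it.

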